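Put the leftover stones back in the stone jar and screw both caps down

ROBOT

A 6-joint arm with a two-finger parallel gripper is mounted at the origin on the work surface. World frame = base frame: x ahead of the robot, y to its left, z up, the work surface at z = 0. Lengths are in m, angles in rad, forces in N, time in s.
With the tool pointing down it reaches from about 0.275 to 0.75 m from the base axis. Payload 10.2 kg.
Tool frame: the origin (TCP) lies midway between the tips of the shut fingers; the grasp point (between the pads) lies 19 mm behind it (env.hold_point_z is the distance from the TCP to the grasp point, in m); z points along the fingers, y is the line along which they close (so a half turn about z gives the same grasp; the last joint's range is limited). The gripper opens to 85 mm and grips with 20 to 120 N. Pads are 22 mm wide; open, the fingers measure 114 mm over their backs; the gripper's body (76 mm by 85 mm) begins 54 mm behind the grasp point. The pads swing forward as they close: fully open they stand 13 mm farther back than shut.
Start: joints at [1.061, 0.313, 1.498, -0, 1.331, -0.223], TCP at [0.149, 0.504, 0.231] pointing down, gripper open.
Joint ranges: [-2.94, 2.94], [-0.97, 2.17], [0.19, 2.56], [-1.23, 4.37], [0.02, 3.11], [-2.88, 2.88]. Speed limits (rad/s): [2.39, 2.39, 3.01, 3.14, 3.14, 3.14].

INTERFACE

Orientations are given as a unit quaternion [x, y, z, w].
In Python, from bench import env, kinematics, monitor, eyes, job gives the robot as it stands. The module is installed in compiled form; this text tells all that it offers. Calls block until the motion is done:
- env.reach(position, orientation): joint-space move of the TCP to a pose.
- env.movel(position, velocity=0.15, frame=None, guard=None): straight line of the TCP; frame=None keeps the orientation; velocity is the mean speed in m/s. With guard (N) it stops when the force on the tool has changed by that much, and returns True; else False.
- env.set_joints(angles): joint-space move.
- env.release() and env.close_gripper(effort=None): open the fingers fully, or close them until they stop; effort is the grip in N (None keeps the last).
- env.hold(seconds).
- kinematics.ik(position, orientation): joint angles nearest the present ones, or None.
- monitor.sense(): the state.
- eyes.grab_frame(name): name is "scene" or "side" or "wrist"; returns a dict with "frame" (400x640x3 uint8, red, green, blue), "mtx" (3x3 intrinsics, pixels), "k1" (the pictures are not rectified: a ray, as slopes to the right and down, at radius r is drawn at 1 + k1 r^2 times it, then the intrinsics apply), "view" (4x4, takes a point from world to camera coordinates). Camera axes: x right, y down, z forward; pixel columns grow to the right and rows downward; lengths in m; the calibration is good to about 2 mm. A picture is of the moment at which its call begins. There is no depth.
A pose or a line that the arm cannot do raises env.MotionError and nothing moves.
- job.hand_in(): hands the job in; it is judged then, once.
The state is a dict: "clock": time; "joints": joint angles; "qvel": joint speeds; "joint_efforts": joint torques, N m; "position": TCP position; "ee_rot": TCP orientation; "contact_force": force on the tool from outside, world axes, zero at the start; "ft_torque": the same for the moment, N m; "finger_gap": opening from 0.0 (shut) to 1.0 (fully open); "gripper_force": force on a finger pad.
Only numpy, scipy, OpenCV 4.12 (cv2) and the standard library are available. Lean on these libraries where they do the work, as an engineer would, in place of code of your own. Each camera call takes 0.05 s, during which the arm holds its last target. There are 200 camera calls.

TASK

Clear up after the river model: one of the two clear jars already holds a stone, the other a stub of driftwood. Unscrew the cap of the stone jar all the way, swing it right aside, put every loose stone from the bench in with the stone, then swing the cap back and screw it down tight. Somebody may have left the driftwood jar's cap loose: make sure that it ends screwed down tight too, but do not swing it open, and leave the cup, the tape and the bottle where they are.

Things in the scene. Friction and masses are not known exactly. Their poses are not given: they have to be found in the camera images.
- jarL_mouth (a point): Centre of the mouth, level with the rim, of the left clear plastic jar (the one at +y), which is fixed to the bench: a straight-sided round pot 140 mm outside, 130 mm inside, rim 110 mm above the bench, inner floor 6 mm above the bench. Stones dropped exactly on top of one another can stack up to the rim, so spread them over the mouth. z up; its x axis points from the hinge post through the jar's axis.
- jarL_post (a point): On the axis of the vertical steel hinge post of the left jar, at the jar's rim height, 95 mm from the jar's axis. The post (18 mm thick, with a 24 mm bushing, top at 135 mm) carries a swing arm that ends in a thin ring round the cap (ring 160 mm outside, at 113 to 121 mm height, passing just over the rim).
- capL_grip (a point): Centre of the upright grip bar across the top of the left jar's screw cap. The bar is 64 mm long (its x axis), 16 mm thick (its y axis), 26 mm high; its centre is 13 mm above the flat top of the round cap (138 mm across, 12 mm thick). Cap tight: this point is 136 mm above the bench and the bar lies along the line from post to jar axis; it rises with unscrewing to 147 mm. A 124 mm rubber plug reaches 6 mm down from the cap into the mouth.
- capL (a joint): Turn of the left cap on its thread, rad: 0 = screwed down tight (stop), 1.5 = fully unscrewed (stop). It grows anticlockwise seen from above (ordinary right-hand thread), and the cap rises 7.1 mm per rad. Friction 0.15 N m; it stays where it is left. Below about 0.9 the plug is still in the mouth and the arm cannot swing. The cap is captive: it cannot be taken out of the arm's ring.
- armL (a joint): Swing of the left jar's cap arm about its post, rad: 0 = cap exactly over the mouth (stop), 2.1 = swung right aside (stop). It grows clockwise seen from above; the cap moves with it at the same height, turning with the arm, its centre 95 mm from the post. Friction 0.2 N m; it stays where it is left. It must be back at its stop at 0 for the plug to enter the mouth when screwing down.
- jarR_mouth (a point): Centre of the mouth, level with the rim, of the right clear plastic jar (the one at -y), which is fixed to the bench: a straight-sided round pot 140 mm outside, 130 mm inside, rim 110 mm above the bench, inner floor 6 mm above the bench. Stones dropped exactly on top of one another can stack up to the rim, so spread them over the mouth. z up; its x axis points from the hinge post through the jar's axis.
- jarR_post (a point): On the axis of the vertical steel hinge post of the right jar, at the jar's rim height, 95 mm from the jar's axis. The post (18 mm thick, with a 24 mm bushing, top at 135 mm) carries a swing arm that ends in a thin ring round the cap (ring 160 mm outside, at 113 to 121 mm height, passing just over the rim).
- capR_grip (a point): Centre of the upright grip bar across the top of the right jar's screw cap. The bar is 64 mm long (its x axis), 16 mm thick (its y axis), 26 mm high; its centre is 13 mm above the flat top of the round cap (138 mm across, 12 mm thick). Cap tight: this point is 136 mm above the bench and the bar lies along the line from post to jar axis; it rises with unscrewing to 147 mm. A 124 mm rubber plug reaches 6 mm down from the cap into the mouth.
- capR (a joint): Turn of the right cap on its thread, rad: 0 = screwed down tight (stop), 1.5 = fully unscrewed (stop). It grows anticlockwise seen from above (ordinary right-hand thread), and the cap rises 7.1 mm per rad. Friction 0.15 N m; it stays where it is left. Below about 0.9 the plug is still in the mouth and the arm cannot swing. The cap is captive: it cannot be taken out of the arm's ring.
- armR (a joint): Swing of the right jar's cap arm about its post, rad: 0 = cap exactly over the mouth (stop), 2.1 = swung right aside (stop). It grows clockwise seen from above; the cap moves with it at the same height, turning with the arm, its centre 95 mm from the post. Friction 0.2 N m; it stays where it is left. It must be back at its stop at 0 for the plug to enter the mouth when screwing down.
- stone1_c (a point): Centre of a loose round, flattened grey river stone, 60 mm across and 30 mm thick, domed above and below, with an upright middle band 8 mm high, about 0.2 kg (z: its thickness axis). At the start it lies flat on the bench between the jars; two to four of stone1 to stone5 are present.
- stone2_c (a point): Centre of a loose round, flattened grey river stone, 60 mm across and 30 mm thick, domed above and below, with an upright middle band 8 mm high, about 0.2 kg (z: its thickness axis). At the start it lies flat on the bench between the jars, if present.
- stone3_c (a point): Centre of a loose round, flattened grey river stone, 60 mm across and 30 mm thick, domed above and below, with an upright middle band 8 mm high, about 0.2 kg (z: its thickness axis). At the start it lies flat on the bench between the jars, if present.
- stone4_c (a point): Centre of a loose round, flattened grey river stone, 60 mm across and 30 mm thick, domed above and below, with an upright middle band 8 mm high, about 0.2 kg (z: its thickness axis). At the start it lies flat on the bench between the jars, if present.
- stone5_c (a point): Centre of a loose round, flattened grey river stone, 60 mm across and 30 mm thick, domed above and below, with an upright middle band 8 mm high, about 0.2 kg (z: its thickness axis). At the start it lies flat on the bench between the jars, if present.
- old_stone_c (a point): Centre of another such stone (60 mm across, 30 mm thick), which lies near the middle of the floor of one of the two jars at the start: it tells which jar is the stone jar.
- wood_stub_c (a point): Centre of a dark stub of driftwood, a round billet 48 mm across and 85 mm tall, standing on the floor of the other jar.
- red_cup_c (a point): Centre of an empty red plastic cup, 90 mm across, 115 mm tall; bystander.
- tape_roll_c (a point): Centre of a flat roll of blue tape, 110 mm across, 25 mm high; bystander.
- resin_bottle_c (a point): Centre of a white resin bottle, 70 mm across, 160 mm tall; bystander.
Not all that is in view belongs to the job. What is shaped like the part that bears jarL_mouth but orange or turquoise is not meant.

How it is judged:
By the outcome, as a careful person would: the job done as asked, in the order asked, and still so for the second after the job is handed in, with the robot touching nothing.
Of stone1, stone2, stone3, stone4, stone5 only 2 to 4 are there at a start; the rules pass over those that are not, and their reading is None.
At some moment in a run one of stone1, stone2, stone3, stone4, stone5 may be knocked a few centimetres aside while the robot is not near it.
Once in a run the grip may slacken for a moment while it holds something.
It also fails if it takes over 210 s, if anything falls off the work surface, if the arm or the gripper's body presses on something with over 40 N, if the wrist force passes 120 N, or if a joint passes its speed limit or range.

## Working session

There is one attempt and no reset: what is moved stays moved. The work goes in short steps, each a Python script; the robot and the scene stay as the last script left them, time stands still between calls to the robot, and variables do not carry over. Pictures are saved under pics/ and viewed, at most 14 in all, crops included, and the job is handed in when it is done.

```bash
mkdir -p pics; cat > h.py <<'E'
import numpy as np, cv2, json
from bench import env, kinematics, monitor, eyes, job
def snap(name,fn):
    f=eyes.grab_frame(name); cv2.imwrite(f'pics/{fn}.png',cv2.cvtColor(f['frame'],cv2.COLOR_RGB2BGR))
    np.savez(f'pics/{fn}.npz',**{k:np.array(v) for k,v in f.items()}); return f
def ray(f,u,v):
    M,k,V=np.array(f['mtx']),float(f['k1']),np.array(f['view'])
    d=np.array([(u-M[0,2])/M[0,0],(v-M[1,2])/M[1,1]]); s=d.copy()
    for _ in range(30): s=d/(1+k*(s@s))
    return -V[:3,:3].T@V[:3,3], V[:3,:3].T@np.array([s[0],s[1],1])
def onz(f,u,v,z):
    o,d=ray(f,u,v); return o+d*(z-o[2])/d[2]
def proj(f,P):
    M,k,V=np.array(f['mtx']),float(f['k1']),np.array(f['view'])
    c=(V[:3,:3]@np.atleast_2d(P).T).T+V[:3,3]; s=c[:,:2]/c[:,2:]; s=s*(1+k*(s**2).sum(1,keepdims=True))
    return s*[M[0,0],M[1,1]]+[M[0,2],M[1,2]]
def down(yaw): # tool z down; tool y axis along direction yaw+90deg, tool x along yaw
    return [np.cos(yaw/2),np.sin(yaw/2),0.,0.]
E
python3 - <<'E'
from h import *
for n in ('scene','side','wrist'):
    f=snap(n,n+'0'); print(n,np.round(-f['view'][:3,:3].T@f['view'][:3,3],3),f['k1'],f['mtx'][0,0])
s=monitor.sense(); print(s['clock'],s['ee_rot'],env.hold_point_z)
E
```

```text
scene [ 1.136 -0.394  1.253] -0.028103919435605196 470.04976334086047
side [-0.122 -0.669  1.145] -0.13191280369452568 513.0596310847258
wrist [0.073 0.525 0.375] -0.05651046353318131 306.41872474851243
0.15 [ 1.42914362e-01  9.89734935e-01 -4.59308860e-04 -1.79571724e-04] 0.0187
```

View pics/scene0.png

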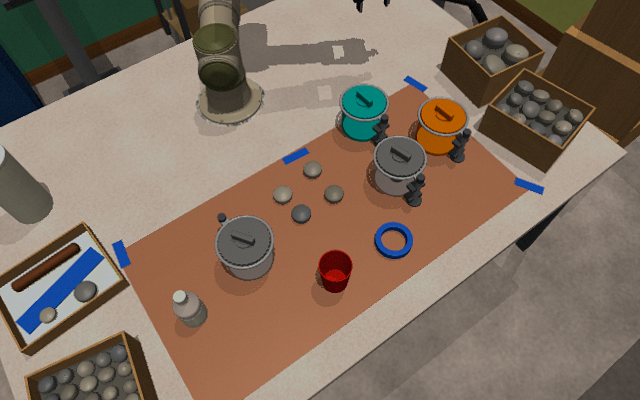

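View pics/side0.png

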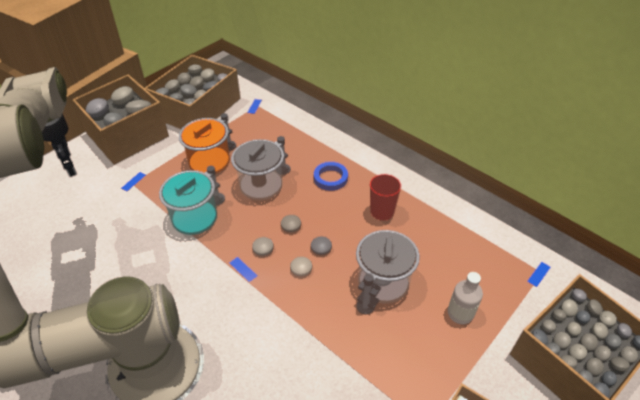

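Scene: left jar cap at about (400,155), right jar at (245,240). Four loose stones at (313,170), (283,194), (301,213) and (334,194). The side view has left (258,165) and right (387,262). Next I'll zoom on the jars.

```bash
python3 - <<'E'
import cv2,numpy as np
a=cv2.imread('pics/scene0.png');b=cv2.imread('pics/side0.png')
c=lambda i,u,v:cv2.resize(i[v:v+75,u:u+100],(400,300),interpolation=cv2.INTER_CUBIC)
o=np.vstack([np.hstack([c(a,350,133),c(a,200,208)]),np.hstack([c(b,210,133),c(b,335,230)])])
cv2.imwrite('pics/crop1.png',np.clip(o*1.4,0,255).astype(np.uint8))
E
```

```text
(no output)
```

View pics/crop1.png

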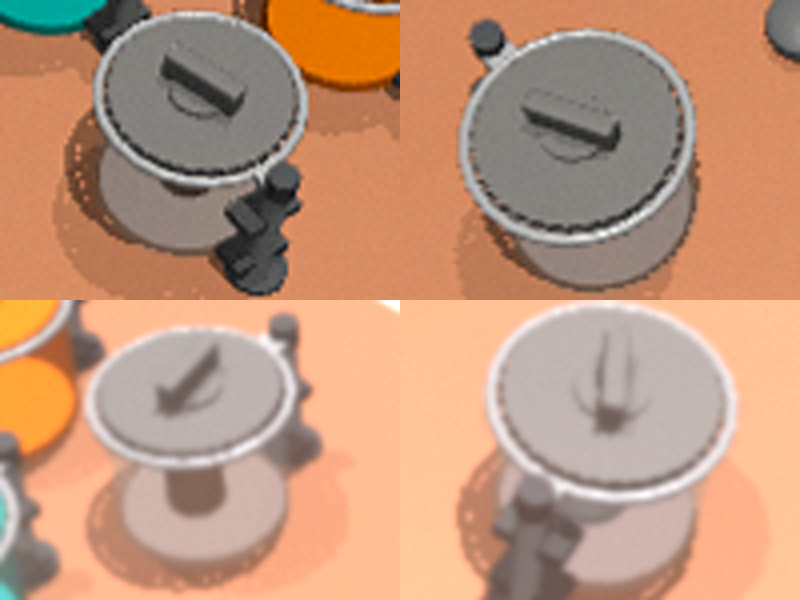

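```bash
cat > m.py <<'E'
from h import *
from scipy.optimize import least_squares
a=dict(np.load('pics/scene0.npz'));b=dict(np.load('pics/side0.npz'))
t=np.linspace(0,2*np.pi,180)
def ext(f,c):
    P=np.vstack([np.c_[c[0]+.08*np.cos(t),c[1]+.08*np.sin(t),0*t+z] for z in(.113,.121)])
    q=proj(f,P); return np.r_[q.min(0),q.max(0)]
def px(off,q,o): return np.array([(q[0]-o[0])/4+off[0],(q[1]-o[1])/4+off[1]])
data={'L':(( (350,133),(0,0),[94,10,306,186]),((210,133),(0,300),[85,327,296,467])),
'R':(((200,208),(400,0),[460,30,695,242]),((335,230),(400,300),[487,300,738,500]))}
posts={'L':((283,172),(283,322)),'R':((487,28),(533,487))}
bars={'L':((163,58),(242,100)),'R':((522,97),(620,127))}
for k,d in data.items():
    E=[np.r_[px(o,e[:2],oo),px(o,e[2:],oo)] for o,oo,e in d]
    r=least_squares(lambda c:np.r_[ext(a,c)-E[0],ext(b,c)-E[1]],[.5,0])
    print(k,'ring',r.x.round(4),'res',r.fun.round(1))
    p=[onz(f,*px(o,q,oo),.135)[:2] for f,q,(o,oo,_) in zip((a,b),posts[k],d)]
    p0=np.mean(p,0); v=r.x-p0; print(' post',np.round(p,4),'dist',np.linalg.norm(v),'yaw',np.arctan2(v[1],v[0]))
    o,oo,_=d[0]; w=[onz(a,*px(o,q,oo),.152) for q in bars[k]]; w=(w[1]-w[0])[:2]
    print(' bar len',np.linalg.norm(w),'dir',np.arctan2(w[1],w[0]))
# stones: pixel by segmentation around seeds
for f,seeds in ((a,[(313,170),(283,194),(301,213),(334,194)]),(b,[(262,246),(301,266),(321,245),(291,223)])):
    hsv=cv2.cvtColor(f['frame'],cv2.COLOR_RGB2HSV); m=(hsv[...,1]<90).astype(np.uint8)
    n,lab,st,ce=cv2.connectedComponentsWithStats(m)
    for s in seeds:
        l=lab[s[1],s[0]]; c=ce[l]; print(s,c.round(1),st[l,2:],onz(f,*c,.015)[:2].round(4))
E
python3 m.py
```

```text
L ring [0.6008 0.2556] res [-1.  -1.   0.6  0.7 -0.2 -1.6  0.2  0.8]
 post [[0.6957 0.2501]
 [0.6909 0.2461]] dist 0.09281084892364153 yaw 3.0600774191111353
 bar len 0.06568460644290876 dir 0.3366971712701284
R ring [ 0.5674 -0.2592] res [-1.1 -1.3  0.6  1.3 -0.8 -1.7  0.5  0.9]
 post [[ 0.4727 -0.2705]
 [ 0.4691 -0.2736]] dist 0.09737697318479899 yaw 0.13187808747694066
 bar len 0.06952775744545027 dir 0.6252556681780819
(313, 170) [312.1 168.9] [ 19  17 249] [0.4249 0.0588]
(283, 194) [282.2 194. ] [ 19  18 268] [ 0.447  -0.0693]
(301, 213) [300.9 213.3] [ 19  19 285] [ 0.5369 -0.0611]
(334, 194) [333.6 193.4] [ 19  18 265] [0.5387 0.0599]
(262, 246) [262.3 246. ] [ 21  19 321] [0.4224 0.0598]
(301, 266) [300.7 266.1] [ 22  20 343] [ 0.4445 -0.0684]
(321, 245) [320.9 245.1] [ 21  19 314] [ 0.5347 -0.0604]
(291, 223) [290.5 223. ] [ 20  17 275] [0.5365 0.0606]
```

Left jar holds the driftwood, its cap about 0.42 rad loose. Right jar is the stone jar, its cap at about 0.49 rad. Distances check: post to axis comes out at 93 and 97 mm against 95, and the bars at 66 and 70 mm against 64. I'll start with the right cap.

```bash
cat >> h.py <<'E'
L=dict(c=np.array([.6008,.2556]),yaw=3.06-np.pi); R=dict(c=np.array([.5674,-.2592]),yaw=.132)
R['post']=np.array([.4722,-.272]); 
def tz(): return np.array(monitor.sense()['ft_torque'])[2]
def twist(c,y0,y1,z0,stop,step=.08,w=.7,pitch=.0071):
    """turn the gripped bar from yaw y0 towards y1, following the thread; stop on moment change"""
    t0=tz(); n=int(np.ceil(abs(y1-y0)/step)); y=y0; log=[]
    for y in np.linspace(y0,y1,n+1)[1:]:
        env.movel([*c,z0+pitch*(y-y0)],velocity=max(pitch*w,.002),frame=down(y)); log.append(round(float(tz()-t0),2))
        if abs(log[-1])>stop: break
    print('twist end',y,'log',log); return y,z0+pitch*(y-y0)
def brief():
    s=monitor.sense(); print(round(s['clock'],1),np.round(s['position'],4),'F',np.round(s['contact_force'],1),'T',np.round(s['ft_torque'],2),'gap',round(s['finger_gap'],3),'gf',round(s['gripper_force'],1)); return s
E
python3 - <<'E'
from h import *
c=R['c']; y=.622
env.reach([*c,.22],down(y)); brief()
print(env.movel([*c,.1295],velocity=.1,guard=8)); brief()
env.close_gripper(40); brief()
y,z=twist(c,y,.132+.85,.1295,1.2); brief()
E
```

```text
3.2 [ 0.5677 -0.2585  0.2201] F [0.4 0.9 0.4] T [-0.03 -0.03  0.01] gap 1.003 gf 0.0
False
4.3 [ 0.5677 -0.2594  0.1302] F [0.2 1.5 0.6] T [-0.01 -0.01 -0.04] gap 0.998 gf 0.0
4.9 [ 0.5675 -0.2593  0.1297] F [ 0.6 -1.2  0.5] T [-0.1  -0.1  -0.07] gap 0.177 gf 42.8
twist end 0.982 log [0.22, 0.18, 0.11, 0.1, 0.2]
6.1 [ 0.5673 -0.2591  0.132 ] F [-0.2  0.7  2.6] T [0.04 0.22 0.12] gap 0.176 gf 42.6
```

```bash
python3 - <<'E'
from h import *
s=brief(); c=np.array(s['position'][:2])
y,z=twist(R['c'],.982,.132+1.75,.1321,.8,step=.05,w=.5); s=brief()
snap('wrist','w1')
E
```

```text
6.1 [ 0.5673 -0.2591  0.132 ] F [-0.2  0.7  2.6] T [0.04 0.22 0.12] gap 0.176 gf 42.6
twist end 1.7320000000000002 log [-0.11, -0.12, -0.11, -0.13, -0.15, -0.12, -0.17, -0.14, -0.16, -0.16, -0.14, -0.2, -0.15, -0.45, -1.07]
9.9 [ 0.567  -0.2591  0.137 ] F [-5.3  2.5  2. ] T [ 0.33  1.04 -0.95] gap 0.181 gf 54.3
```

View pics/w1.png

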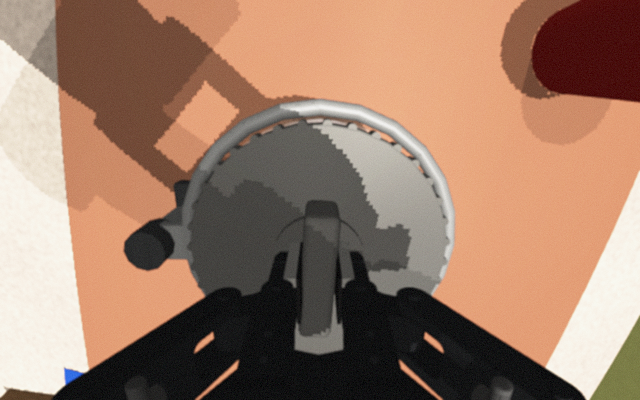

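The stop at full unscrew shows up at bar yaw ≈1.66, where the moment rises. The wrist picture shows the bar (320,270) gripped square and the post at (150,245). Swinging clockwise next.

```bash
cat >> h.py <<'E'
PHI=.155; POST=R['c']-.095*np.array([np.cos(PHI),np.sin(PHI)]); YB=1.655; ZG=.137
def swing(t0,t1,stopF=25,step=.1,w=.6):
    n=int(np.ceil(abs(t1-t0)/step)); log=[]
    for t in np.linspace(t0,t1,n+1)[1:]:
        p=POST+.095*np.array([np.cos(PHI-t),np.sin(PHI-t)])
        env.movel([*p,ZG],velocity=.095*w,frame=down(YB-t)); s=monitor.sense()
        F=np.linalg.norm(s['contact_force'][:2]); log.append((round(float(t),2),round(float(F),1),round(float(s['ft_torque'][2]),2)))
        if F>stopF: break
    print(log); return t
E
python3 - <<'E'
from h import *
env.movel([*R['c'],ZG],velocity=.002,frame=down(YB)) if 0 else env.reach([*R['c'],ZG],down(YB)); brief()
swing(0,1.9); brief()
E
```

```text
10.2 [ 0.567  -0.2593  0.1368] F [-5.9  0.3  3. ] T [ 0.15  1.07 -0.13] gap 0.179 gf 43.4
[(0.1, 5.3, -0.18), (0.2, 6.1, -0.18), (0.3, 6.7, -0.2), (0.4, 5.9, -0.17), (0.5, 6.2, -0.13), (0.6, 5.9, -0.2), (0.7, 5.7, -0.19), (0.8, 5.8, -0.14), (0.9, 4.5, -0.2), (1.0, 4.4, -0.21), (1.1, 4.8, -0.16), (1.2, 5.4, -0.2), (1.3, 5.1, -0.13), (1.4, 5.2, -0.14), (1.5, 4.2, -0.12), (1.6, 5.0, -0.11), (1.7, 3.9, -0.15), (1.8, 3.5, -0.18), (1.9, 2.2, -0.14)]
16.2 [ 0.4573 -0.3676  0.1371] F [-0.4  2.2  0.5] T [ 0.44  0.   -0.14] gap 0.177 gf 43.1
```

```bash
cat >> h.py <<'E'
def stones():
    """loose stones on the bench between the jars, merged from both cameras"""
    out=[]
    for n in('scene','side'):
        f=eyes.grab_frame(n); hsv=cv2.cvtColor(f['frame'],cv2.COLOR_RGB2HSV)
        k,lab,st,ce=cv2.connectedComponentsWithStats((hsv[...,1]<90).astype(np.uint8))
        for i in range(1,k):
            w,h,A=st[i,2:]
            if 14<=w<=27 and 13<=h<=26 and A>.68*w*h:
                p=onz(f,*ce[i],.015)[:2]
                if .3<p[0]<.75 and abs(p[1])<.19: out.append((n,p))
    res=[]
    for n,p in out:
        for r in res:
            if np.linalg.norm(r[0]-p)<.015: r.append(p); break
        else: res.append([p])
    return [(np.mean(r,0),len(r)) for r in res]
def pick(p,others):
    """grasp stone at p, closing line clear of the neighbours"""
    best=max((0,.4,-.4,.8,-.8,1.2,-1.2,1.57),key=lambda y:min([.07]+[np.linalg.norm(p+s*.05*np.array([np.sin(y),-np.cos(y)])-o) for o in others for s in(1,-1)])-.001*abs(y))
    env.reach([*p,.12],down(best)); hit=env.movel([*p,-.003],velocity=.12,guard=12)
    env.close_gripper(60); s=brief(); env.movel([*p,.19],velocity=.2); s=monitor.sense()
    print('hit',hit,'yaw',best,'gap after lift',round(s['finger_gap'],3)); return s['finger_gap']
def drop(off):
    q=R['c']+np.array(off); y=PHI
    env.reach([*q,.19],down(y)); g=monitor.sense()['finger_gap']
    env.movel([*q,.122],velocity=.12); print('gap',round(monitor.sense()['finger_gap'],3)); env.release(); env.movel([*q,.2],velocity=.25); return g
E
python3 - <<'E'
from h import *
t=swing(1.9,2.25,stopF=18,step=.05); s=brief(); env.release()
p=s['position'][:2]; env.movel([*p,.24],velocity=.15); brief()
print(stones())
E
```

```text
[(1.94, 2.2, -0.13), (1.99, 1.1, -0.16), (2.03, 0.3, -0.18), (2.08, 0.8, -0.16), (2.12, 4.9, -0.12), (2.16, 18.1, 0.09)]
17.7 [ 0.436  -0.3613  0.1378] F [16.7 -7.  -2.6] T [-1.13 -2.72  0.09] gap 0.177 gf 41.3
19.2 [ 0.4357 -0.361   0.239 ] F [ 1.1  1.2 -0.1] T [-0.01 -0.    0.02] gap 1.0 gf 0.0
[(array([0.42384833, 0.05929091]), 2), (array([ 0.44572576, -0.06882337]), 2), (array([0.53757358, 0.06032133]), 2), (array([ 0.53572757, -0.0607139 ]), 2)]
```

```bash
python3 - <<'E'
from h import *
S=[s[0] for s in stones()]; i=int(np.argmin([np.linalg.norm(s-[.5357,-.0607]) for s in S]))
p=S.pop(i); env.reach([.5,-.2,.25],down(0))
if pick(p,S)>.5: 
    drop([.030,0])
brief(); snap('side','s2'); snap('scene','s2b'); print(stones())
E
```

```text
22.5 [ 0.5361 -0.0609 -0.0018] F [-2.8  0.3  9.6] T [0.02 0.54 0.  ] gap 0.67 gf 61.8
hit False yaw 0 gap after lift 0.671
gap 0.672
26.1 [ 0.5975 -0.2593  0.2006] F [ 0.8  1.4 -0.6] T [-0.02  0.01  0.01] gap 1.004 gf 0.0
[(array([0.42388251, 0.05933398]), 2), (array([0.53750484, 0.06045918]), 2), (array([ 0.44593596, -0.06888116]), 2)]
```

View pics/s2b.png

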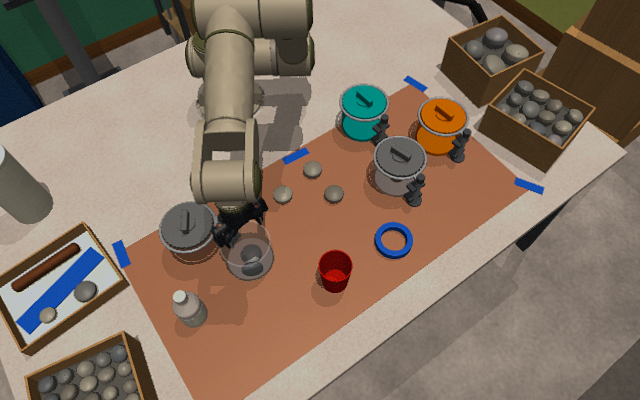

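The right jar is open with its cap swung aside at (188,230), the dark stone is in the jar at (255,260), and three stones are left. Now the rest.

```bash
sed -i 's/\[\*p,-.003\]/[*p,-.001]/' h.py; python3 - <<'E'
from h import *
for off in ([-.03,0],[0,.03],[0,-.03]):
    S=[s[0] for s in stones()]; print(np.round(S,3))
    if not S: break
    i=int(np.argmin([s[1] for s in S])); p=S.pop(i)
    if pick(p,S)<.5: print('missed'); env.release(); break
    if drop(off)<.5: print('lost'); break
brief(); env.reach([.45,0.02,.3],down(0)); snap('wrist','w3'); snap('side','s3'); snap('scene','s3b'); print(stones())
import cv2
a=cv2.imread('pics/s3b.png');b=cv2.imread('pics/s3.png')
c=lambda i,u,v:cv2.resize(i[v:v+150,u:u+100],(400,600),interpolation=cv2.INTER_CUBIC)
cv2.imwrite('pics/crop3.png',np.hstack([c(a,200,180),c(b,335,200)]))
E
```

```text
[[ 0.424  0.059]
 [ 0.538  0.06 ]
 [ 0.446 -0.069]]
28.9 [ 0.4461 -0.0691  0.    ] F [-2.3  0.3 11.5] T [0.08 0.55 0.02] gap 0.674 gf 61.6
hit False yaw 0 gap after lift 0.67
gap 0.673
[[0.424 0.059]
 [0.538 0.061]]
35.4 [ 0.4242  0.0593 -0.    ] F [-3.6 -0.5 12.4] T [-0.06  0.62 -0.04] gap 0.671 gf 61.2
hit False yaw 0 gap after lift 0.67
gap 0.675
[[0.538 0.06 ]]
42.1 [5.381e-01 6.020e-02 2.000e-04] F [-3.8 -1.1 10.2] T [-0.13  0.58 -0.03] gap 0.668 gf 62.2
hit False yaw 0 gap after lift 0.671
gap 0.669
46.1 [ 0.5675 -0.2893  0.2006] F [-0.1  0.6 -0.5] T [-0.02 -0.01  0.01] gap 1.002 gf 0.0
[]
```

View pics/crop3.png

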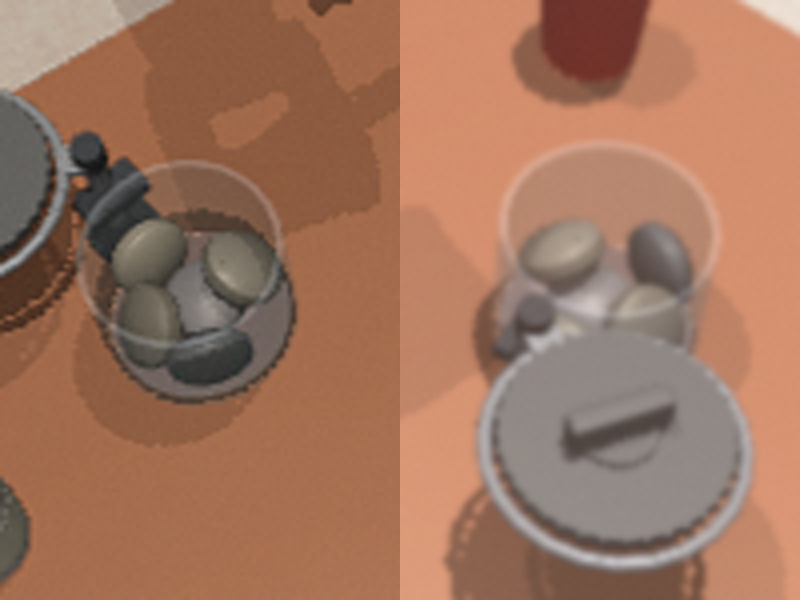

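All four stones sit round the old one, well below the rim. I'll bring the cap back.

```bash
python3 - <<'E'
from h import *
p=POST+.095*np.array([np.cos(PHI-2.11),np.sin(PHI-2.11)]); y=YB-2.11
env.reach([.45,-.25,.3],down(0)); env.reach([*p,.23],down(y)); print(env.movel([*p,ZG],velocity=.1,guard=8)); env.close_gripper(40); brief()
swing(2.11,.1); swing(.1,-.12,stopF=18,step=.03,w=.4); brief()
E
```

```text
False
51.0 [ 0.4379 -0.3622  0.1372] F [-1.  -0.5  1.6] T [-0.1   0.19 -0.08] gap 0.174 gf 42.0
[(2.01, 2.2, 0.08), (1.92, 1.5, 0.03), (1.82, 1.5, 0.07), (1.73, 1.9, 0.12), (1.63, 1.7, 0.12), (1.54, 2.4, -0.05), (1.44, 1.5, 0.06), (1.34, 1.4, 0.06), (1.25, 2.5, 0.1), (1.15, 3.4, 0.1), (1.06, 5.1, 0.06), (0.96, 4.8, 0.1), (0.87, 6.2, 0.08), (0.77, 5.5, 0.11), (0.67, 5.1, 0.04), (0.58, 5.5, 0.14), (0.48, 5.6, 0.11), (0.39, 5.3, 0.07), (0.29, 5.3, 0.13), (0.2, 5.1, 0.09), (0.1, 5.0, 0.14)]
[(0.07, 5.2, -0.01), (0.05, 4.7, -0.0), (0.02, 4.8, 0.07), (-0.01, 6.3, -0.22), (-0.04, 13.3, -0.53), (-0.07, 20.0, -0.75)]
59.0 [ 0.5667 -0.2582  0.1379] F [ -0.3 -20.   -0. ] T [-3.52  0.29 -0.75] gap 0.178 gf 50.6
```

```bash
python3 - <<'E'
from h import *
c=POST+.095*np.array([np.cos(PHI+.03),np.sin(PHI+.03)])
env.reach([*c,ZG],down(YB)); brief()
y,z=twist(c,YB,YB-.8,ZG,.8,step=.1); brief()
y,z=twist(R['c'],y,PHI-.3,z,.9,step=.05,w=.5); brief()
E
```

```text
59.3 [ 0.5669 -0.2591  0.1373] F [-2.4 -9.4  1.1] T [-1.73  0.6  -0.14] gap 0.18 gf 40.3
twist end 0.855 log [-0.02, -0.01, 0.0, -0.02, -0.01, -0.08, 0.01, -0.0]
61.6 [ 0.5673 -0.2591  0.1317] F [ -1.5 -10.7   0.4] T [-1.82  0.33 -0.14] gap 0.174 gf 39.8
twist end 0.05499999999999994 log [0.25, 0.11, 0.0, 0.08, 0.11, 0.17, 0.08, 0.08, 0.11, 0.07, 0.1, 0.06, 0.05, 0.11, 0.74, 1.23]
66.3 [ 0.5678 -0.2609  0.1263] F [ -2.3 -10.4   3. ] T [-1.81  0.5   1.09] gap 0.178 gf 46.0
```

```bash
python3 - <<'E'
from h import *
env.hold(.5); brief(); env.release(); p=monitor.sense()['position']; env.movel([p[0],p[1],.25],velocity=.15)
c=L['c']; y=.337
env.reach([.55,0,.3],down(.2)); env.reach([*c,.22],down(y)); print(env.movel([*c,.129],velocity=.1,guard=8)); brief()
env.close_gripper(40); brief()
y,z=twist(c,y,L['yaw']-.35,.129,.9,step=.05,w=.5); env.hold(.5); brief()
env.release(); env.movel([*c,.25],velocity=.15); env.reach([.42,0.03,.32],down(0)); brief()
snap('scene','f'); snap('side','fs'); print(stones())
a=cv2.imread('pics/f.png');b=cv2.imread('pics/fs.png')
c=lambda i,u,v:cv2.resize(i[v:v+75,u:u+100],(400,300),interpolation=cv2.INTER_CUBIC)
cv2.imwrite('pics/cropf.png',np.vstack([np.hstack([c(a,350,133),c(a,200,208)]),np.hstack([c(b,210,133),c(b,335,230)])]))
E
```

```text
66.8 [ 0.5677 -0.2609  0.1263] F [-2.6 -9.9  2.9] T [-1.8   0.51  1.1 ] gap 0.176 gf 46.0
False
71.6 [0.6012 0.2557 0.1298] F [-0.2 -1.1  0.1] T [-0.02 -0.01 -0.04] gap 1.0 gf 0.0
72.2 [0.6011 0.2556 0.1294] F [ 0.7 -1.1  1.8] T [ 0.02 -0.27 -0.15] gap 0.182 gf 40.0
twist end -0.14337040849362065 log [0.03, 0.1, 0.13, 0.1, 0.11, 0.08, 0.07, 0.2, 0.62, 1.07]
75.2 [0.6009 0.2575 0.1261] F [3.9 7.4 4.8] T [ 1.3  -0.81  0.91] gap 0.172 gf 44.4
78.1 [0.4205 0.0303 0.3198] F [0.2 0.3 0.1] T [0.03 0.04 0.01] gap 0.998 gf 0.0
[]
```

View pics/cropf.png

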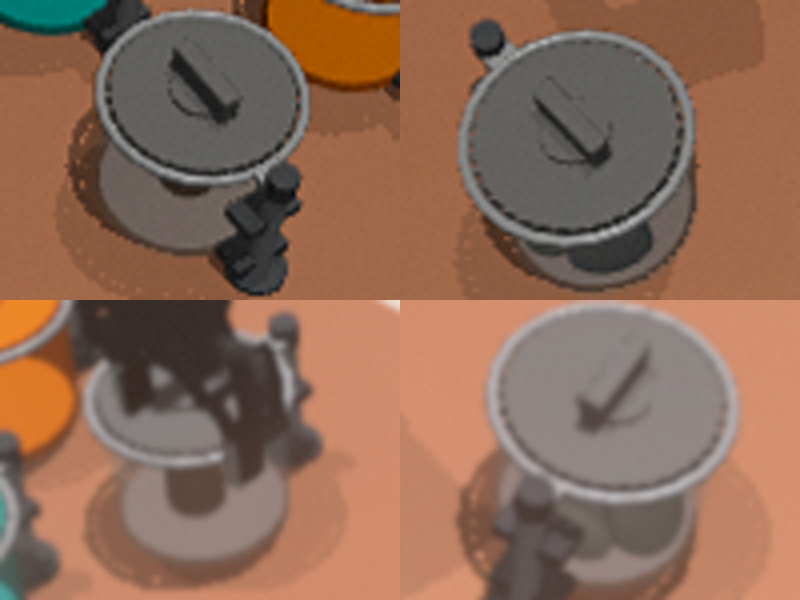

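View pics/f.png

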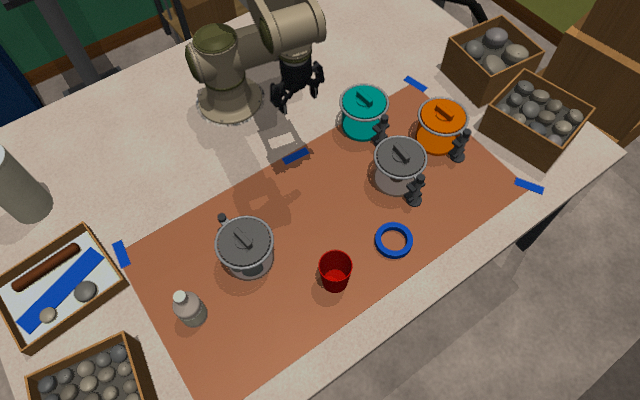

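The caps now lie with their bars along the post lines and nothing else has moved. One numeric check of the bar angles, then I hand in.

```bash
python3 - <<'E'
from h import *
f=dict(np.load('pics/f.npz'))
for n,(a,b),(o,oo) in (('L',((170,62),(221,122)),((350,133),0)),('R',((534,100),(590,162)),((200,208),400))):
    w=[onz(f,(q[0]-oo)/4+o[0],q[1]/4+o[1],.149)[:2] for q in(a,b)]; d=w[1]-w[0]; print(n,np.linalg.norm(d),np.arctan2(d[1],d[0]))
E
```

```text
L 0.06227924572666902 -0.0770710524410681
R 0.06025989771961152 0.11217743935168106
```

Bars at −0.077 (left) and 0.11 (right) match the post lines (−0.08 and 0.13 to 0.16), so both caps are tight.

```bash
python3 -c "
from h import *
print(job.hand_in())"
```

```text
the job is handed in; nothing more can be done
None
```

The job is handed in: all four loose stones are in the right-hand (stone) jar, both caps are screwed down to their stops, and the cup, tape and bottle were left alone; the hand-in call returned no verdict.

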